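# Hold a drying-rack post square to its sill

## Task

The post on the near sill of the tea drying rack is loose on its one bolt and leans. Pick up the try square, set its stock lengthwise and fully on the sill, on the side the post leans to, and press the square into the corner until its underside bears on the sill and the outer edge of its blade bears flat on the post, so that the blade, not the gripper, brings the post upright. Finish while still gripping the square and pressing it firmly against both, as if a workmate were about to tighten the bolt, and leave the other things on the bench and rack where they are.

Things in the scene. Friction and masses are not known exactly. Their poses are not given: they have to be found in the camera images.
- square: Try square standing on its wooden stock, steel blade up (mm). Stock 24 thick (x), 160 long (y -60 to 100), 32 high. Blade 4 thick (x), 34 wide (y 66 to 100), top at z 180; its outer edge is flush with the stock's end. Origin: mid-thickness of the stock's underside, 100 from the blade's outer edge: grip across the stock there, about 26 up. 240 g; centre of mass at y 60, z 70.
- square_heel (a point): Heel (outer corner) of the try square: underside of the stock in line with the blade's outer edge, mid-thickness, 100 mm along +y from the square's origin. Axes as the square.
- sill: Near sill of the slatted rack base, fixed to the bench (mm): dark wooden rail 50 wide (x), 400 long (y), 40 high. Origin: centre of its underside; +y runs along it to the end with the leaning post, z up. The rack's slats are on its +x side, tops at height 30, to x 305. An empty steel post shoe, 48 high, stands on it at y -160; a fitted post, top at 225, at x 280, y -160.
- corner (a point): The inside corner: on the sill's top (40 mm above the bench), middle of its width, at the foot of the post's face that looks along -y, where that face is when the post is upright. Axes as the sill.
- post: Loose wooden post (mm), 40 x 40 and 240 long, on the sill in a steel shoe whose cheeks, 48 high, cover its x sides only. Origin on its bolt, on the centre line, 22 above the sill's top and 20 beyond the corner along +y; reaches 17 below and 223 above it. It leans towards -y, over the corner.
- post_bolt (a joint): Lean of the post about its one bolt, rad: 0 = upright, square to the sill; positive = leaning towards -y, over the corner. Stiff (friction about 0.12 N m): it stays where it is left.
- screwdriver: Bystander: screwdriver lying on the bench between the robot and the rack.
- spare_post: Bystander: spare wooden post, 40 x 240 x 40 mm, lying on the slats of the rack.
- spanner: Bystander: steel spanner lying across the slats of the rack.
- hammer: Bystander: hammer lying on the bench on the right.
- cake: Bystander: pressed round tea cake, 180 mm across and 37 mm high, lying on the bench.
- mug: Bystander: white mug, 80 mm across and 90 mm high, on the bench at the left.
Mind the look-alikes: they are no part of the job. What is shaped like the square but orange is not meant.

How it is judged:
By the outcome, as a careful person would: the job done as asked, in the order asked, and still so for the second after the job is handed in, while the arm keeps its last pose, push and grip.
It also fails if it takes over 38 s, if anything falls off the work surface, if the arm or the gripper's body presses on something with over 40 N, if the wrist force passes 120 N, or if a joint passes its speed limit or range.

## Robot

A 7-joint arm with a two-finger parallel gripper is mounted at the origin on the work surface. World frame = base frame: x ahead of the robot, y to its left, z up, the work surface at z = 0. Lengths are in m, angles in rad, forces in N, time in s.
With the tool pointing down it reaches from about 0.4 to 0.9 m from the base axis. Payload 5.6 kg.
Tool frame: the origin (TCP) lies between the finger pads; the fingertips stand 8 mm ahead of it and the grasp point (between the pads) lies 11 mm behind it; z points along the fingers, y is the line along which they close (so a half turn about z gives the same grasp; the last joint's range is limited). The gripper opens to 92 mm and grips with 3 to 60 N. Pads are 20 mm wide; open, the fingers measure 128 mm over their backs; the gripper's body (75 mm by 189 mm) begins 69 mm behind the grasp point.
Start: joints at [1.062, 0.468, -0.012, 1.603, 0.006, 1.071, -0.056], TCP at [0.292, -0.581, 0.223] pointing down, gripper open.
Joint ranges: [-2.53, 2.53], [-0.31, 2.02], [-1.57, 1.55], [0.28, 2.44], [-1.29, 4.43], [0.15, 1.84], [-2.92, 2.92]. Speed limits (rad/s): [2.57, 2.57, 3.14, 3.14, 3.14, 3.14, 3.14].

## Interface

Orientations are given as a unit quaternion [x, y, z, w].
In Python, from rig import arm gives the robot as it stands.
- The arm moves only by the tool play_rows, never from a script. Its argument "plan" is a list of rows, each an object of numbers: "dx", "dy", "dz": the shift along the tool's x, y, z in units of 25 mm (1.0 is 25 mm); "wx", "wy", "wz": the turn, a rotation vector about the tool's x, y, z in units of 6 degrees (1.0 is 6 degrees); "jaw": the gripper command: -1 is shut, 1 is fully open, values between are in proportion. In form: [{"dx": .., "dy": .., "dz": .., "wx": .., "wy": .., "wz": .., "jaw": ..}, ...]. A call has 1 to 20 rows; each row shifts and turns the commanded pose from where the row before left it, along the tool's axes as they then stand; what a row does not reach is not made up. A row lasts 1/12 s, in which the tool goes at most 41.7 mm and 7.16 degrees, less where a joint would pass 70% of its speed; a pose out of reach is approached as far as the arm can. A call is refused whole if a number of a shift passes 1 or a number of a turn 1, either way. A call with a gripper value outside its range is refused whole. The fingers move at their own pace and stop on an object; "newtons" is the grip in N (left out, the last holds). Time passes only in rows, so rows that do not move let the fingers close. It gives the time, the measured TCP pose, the force, the opening and the grip force at its end, in the units of the state.
- arm.state(): the state, without advancing time (a new reading comes with each control period).
- arm.grab_frame(name): name is "scene" or "top" or "wrist"; returns the picture (420x560x3 uint8, blue, green, red); there is no depth.
- arm.calibration(name): a dict with "mtx" (3x3 intrinsics, pixels), "extrinsics" (4x4, takes a point from camera to world coordinates). Camera axes: x right, y up, looking along -z (the intrinsics and any distortion apply to the point x, -y, -z); pixel columns grow to the right and rows downward; lengths in m; the calibration is good to about 2 mm. A picture is of the moment at which its call begins: read the wrist's pose just before it. calibration takes no time and is no camera call; for the wrist camera it gives the pose at the moment of the call.
- arm.finish_job(): hands the job in; it is judged then, once.
The state is a dict: "time": time; "joints": joint angles; "joint_velocities": joint speeds; "joint_torque": joint torques, N m; "eef_pos": TCP position; "tool_rot": TCP orientation; "wrist_force": force on the tool from outside, world axes, zero at the start; "torque": the same for the moment, N m; "gripper_width": opening from 0.0 (shut) to 1.0 (fully open); "grasp_force": force on a finger pad.
Only numpy, scipy, OpenCV 4.12 (cv2) and the standard library are available. Lean on these libraries where they do the work, as an engineer would, in place of code of your own. Each camera call takes 0.05 s, during which the arm holds its last target. There are 200 camera calls.

## Working session

There is one attempt and no reset: what is moved stays moved. The work goes in short steps, Python scripts to look and compute and a tool call to move; the robot and the scene stay as the last step left them, time stands still between calls to the robot, and variables do not carry over. Pictures are saved under pics/ and viewed, at most 12 in all, crops included, and the job is handed in when it is done.

Besides the shell and the picture viewer there is one more tool, called by a JSON object that holds its "api" and its "payload", one argument or row to a line. play_rows: Moves the arm, as the interface text tells. Its arguments: {"type":"object","properties":{"plan":{"type":"array"},"newtons":{"type":"number"}},"required":["plan"]}

```bash
mkdir -p pics; ls; python3 - <<'E'
from rig import arm
import cv2,numpy as np
s=arm.state(); print(s['time'],s['eef_pos'],s['tool_rot'],s['gripper_width'])
for n in("scene","top"):
    im=arm.grab_frame(n); cv2.imwrite(f"pics/{n}0.png",im)
    c=arm.calibration(n); print(n,np.round(c['mtx'],1).tolist(),np.round(c['extrinsics'],3).tolist(),list(c))
E
```

```text
pics
0.0 [ 0.29162499 -0.58028319  0.22163633] [ 9.73010755e-01  2.30758091e-01 -2.59613843e-04 -8.40225038e-04] 1.000353577875304
scene [[384.3, 0.0, 280.2], [0.0, 384.3, 209.4], [0.0, 0.0, 1.0]] [[-0.171, -0.557, 0.813, 1.597], [0.985, -0.08, 0.152, 0.177], [-0.02, 0.827, 0.563, 0.847], [0.0, 0.0, 0.0, 1.0]] ['mtx', 'extrinsics']
top [[443.9, 0.0, 281.5], [0.0, 443.9, 205.3], [0.0, 0.0, 1.0]] [[-0.001, 0.994, -0.111, 0.362], [-1.0, -0.003, -0.012, -0.067], [-0.013, 0.111, 0.994, 1.469], [0.0, 0.0, 0.0, 1.0]] ['mtx', 'extrinsics']
```

View pics/scene0.png

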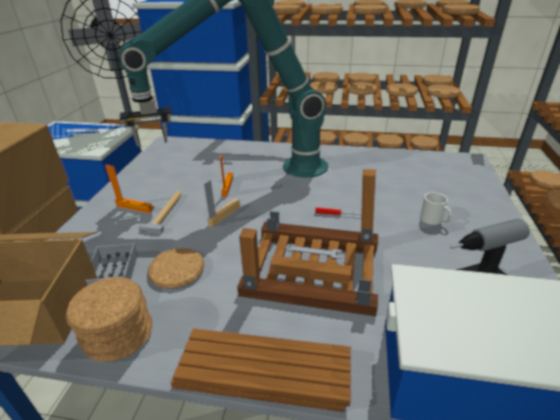

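View pics/top0.png

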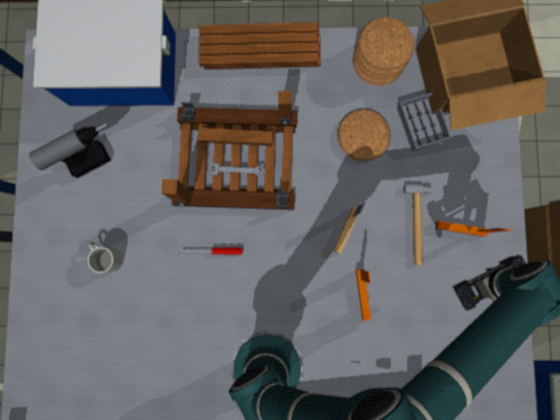

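The scene view shows the wooden square at about (225,212) with its steel blade at (210,200), the post on the near sill at (368,200), and orange look-alikes at (125,195) and (227,180). In the top view the candidates are the wooden square (347,230), orange (363,295) and orange (470,228). I choose the wood-stocked one at (347,230), with its blade at the upper end, and check it in a close crop.

```bash
python3 - <<'E'
import cv2,numpy as np
t=cv2.imread("pics/top0.png");s=cv2.imread("pics/scene0.png")
def crop(im,x,y,w,h,W=400,H=300):
    c=cv2.resize(im[y:y+h,x:x+w],(W,H),interpolation=cv2.INTER_CUBIC)
    for i in range(x-x%10+10,x+w,10):
        X=int((i-x)*W/w); cv2.line(c,(X,0),(X,6 if i%20 else 12),(255,255,255),1)
        if i%20==0: cv2.putText(c,str(i),(X-10,22),0,.35,(0,255,255),1)
    for i in range(y-y%10+10,y+h,10):
        Y=int((i-y)*H/h); cv2.line(c,(0,Y),(6 if i%20 else 12,Y),(255,255,255),1)
        if i%20==0: cv2.putText(c,str(i),(14,Y+4),0,.35,(0,255,255),1)
    return c
a=np.hstack([crop(t,310,190,80,60),crop(s,190,170,80,60)])
b=np.hstack([crop(t,150,90,160,120),crop(s,230,165,160,120+30,400,300)])
cv2.imwrite("pics/crop1.png",np.vstack([a,b]))
E
```

```text
(no output)
```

View pics/crop1.png

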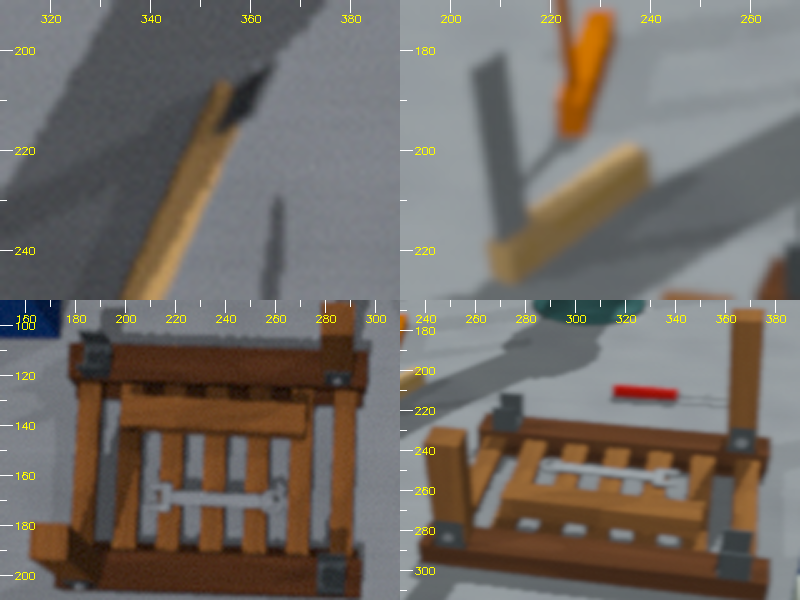

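The wood-stocked square checks out: stock from (356,207) to about (337,250) in top, with the dark blade at the upper end at (360,210). The near sill runs from (174,197) to (294,203) in top, with the leaning post's top at about (165,188).

```bash
cat > h.py <<'E'
import numpy as np,cv2
from scipy.spatial.transform import Rotation as R
def ray(c,uv):
    K,T=np.array(c['mtx']),np.array(c['extrinsics'])
    d=np.linalg.inv(K)@[uv[0],uv[1],1]; d=T[:3,:3]@(d*[1,-1,-1]); return T[:3,3],d
def onz(c,uv,z):
    o,d=ray(c,uv); return o+d*(z-o[2])/d[2]
def proj(c,P):
    K,T=np.array(c['mtx']),np.array(c['extrinsics'])
    p=T[:3,:3].T@(np.array(P)-T[:3,3])*[1,-1,-1]; p=K@p; return p[:2]/p[2]
E
python3 - <<'E'
from rig import arm
from h import *
t=arm.calibration("top");s=arm.calibration("scene")
im=cv2.imread("pics/top0.png"); hsv=cv2.cvtColor(im,cv2.COLOR_BGR2HSV)
# stock
m=((hsv[...,0]>8)&(hsv[...,0]<28)&(hsv[...,1]>85)).astype(np.uint8); r=np.zeros_like(m); r[195:265,325:366]=m[195:265,325:366]
n,l,st,ce=cv2.connectedComponentsWithStats(r); i=1+np.argmax(st[1:,4]); ys,xs=np.where(l==i)
print(st[i],ce[i]); rect=cv2.minAreaRect(np.c_[xs,ys].astype(np.float32)); print(rect)
for p in cv2.boxPoints(rect): print(p,onz(t,p,.032)[:2].round(3),onz(t,p,0)[:2].round(3))
# sill top edges: dark wood columns
for c in range(185,290,10):
    print(c,[tuple(im[y,c]) for y in ()], ''.join('#' if (hsv[y,c,1]>85) else '.' for y in range(180,215)),hsv[184:210:2,c,2].tolist())
print([int(v) for v in hsv[198,262:302,1]])
for p in [(294,203),(293,190),(174,203)]: print(p,onz(t,p,.04).round(3))
print('base shoe',onz(t,(284,199),.088).round(3), 'scene sill ends',onz(s,(380,244),.04).round(3),onz(s,(268,227),.04).round(3))
E
```

```text
[334 207  23  46 348] [345.39655172 231.15517241]
((346.23199462890625, 229.6031036376953), (7.818166255950928, 48.4320182800293), 23.96249008178711)
[332.82477 250.14435] [ 0.377 -0.214] [ 0.378 -0.217]
[352.49487 205.8866 ] [ 0.52 -0.28] [ 0.524 -0.284]
[359.63922 209.06186] [ 0.51  -0.303] [ 0.513 -0.308]
[339.96912 253.31961] [ 0.367 -0.237] [ 0.367 -0.24 ]
185 [] #######################............ [78, 75, 51, 46, 47, 48, 44, 45, 53, 47, 40, 80, 124]
195 [] .#########################......... [92, 107, 109, 68, 84, 79, 70, 71, 67, 75, 70, 78, 126]
205 [] .......###################......... [60, 57, 42, 60, 84, 78, 69, 70, 72, 72, 69, 64, 119]
215 [] ###########################........ [124, 128, 115, 80, 78, 78, 75, 77, 70, 72, 68, 61, 115]
225 [] ........###################........ [108, 71, 45, 51, 77, 76, 72, 75, 74, 72, 77, 63, 115]
235 [] ###########################........ [119, 117, 120, 83, 73, 77, 75, 74, 75, 75, 76, 68, 95]
245 [] .........###################....... [115, 76, 51, 44, 68, 82, 75, 75, 76, 75, 78, 72, 84]
255 [] ############################....... [109, 109, 112, 107, 71, 85, 73, 77, 77, 75, 76, 73, 79]
265 [] ############################....... [117, 120, 121, 112, 72, 84, 83, 70, 65, 73, 81, 79, 66]
275 [] ..........###################...... [115, 89, 67, 39, 48, 73, 70, 70, 66, 72, 73, 74, 69]
285 [] ############....................... [78, 79, 81, 79, 58, 60, 68, 54, 49, 53, 47, 58, 50]
[185, 182, 191, 178, 172, 160, 171, 169, 174, 192, 185, 176, 164, 175, 103, 16, 40, 30, 22, 39, 33, 23, 40, 42, 37, 5, 123, 171, 173, 189, 184, 162, 69, 13, 20, 18, 19, 21, 19, 21]
(294, 203) [ 0.529 -0.089  0.04 ]
(293, 190) [ 0.572 -0.086  0.04 ]
(174, 203) [0.53  0.301 0.04 ]
base shoe [ 0.536 -0.057  0.088] scene sill ends [0.583 0.316 0.04 ] [ 0.545 -0.065  0.04 ]
```

{"api": "play_rows", "payload": {
  "plan": [
    {"dz": -0.8, "jaw": 1},
    {"dz": -0.8, "dx": 0.97, "dy": -0.85, "jaw": 1},
    {"dx": 0.97, "dy": -0.85, "jaw": 1},
    {"dx": 0.97, "dy": -0.85, "jaw": 1},
    {"dx": 0.97, "dy": -0.85, "jaw": 1},
    {"dx": 0.97, "dy": -0.85, "jaw": 1},
    {"dx": 0.97, "dy": -0.85, "jaw": 1},
    {"dx": 0.97, "dy": -0.85, "jaw": 1},
    {"dx": 0.97, "dy": -0.85, "jaw": 1},
    {"dx": 0.97, "dy": -0.85, "jaw": 1},
    {"dx": 0.97, "dy": -0.85, "jaw": 1},
    {"dx": 0.97, "dy": -0.85, "wz": 0.6, "jaw": 1},
    {"wz": 1, "jaw": 1},
    {"wz": 1, "jaw": 1},
    {"wz": 1, "jaw": 1},
    {"wz": 1, "jaw": 1},
    {"wz": 1, "jaw": 1},
    {"wz": 1, "jaw": 1},
    {"wz": 1, "jaw": 1},
    {"wz": 1, "jaw": 1}
  ]
}}

```text
$.plan[0]: bad value
```

```bash
python3 - <<'E'
from rig import arm
from h import *
s=arm.state(); print(s['time'],s['eef_pos'],R.from_quat(s['tool_rot']).as_matrix().round(3).tolist())
c=arm.calibration("wrist"); im=arm.grab_frame("wrist"); cv2.imwrite("pics/w1.png",im)
print(np.array(c['mtx']).round(1).tolist(),np.array(c['extrinsics']).round(3).tolist())
np.savez("pics/w1",mtx=c['mtx'],extrinsics=c['extrinsics'])
# expected positions
for P in [(.426,-.2505,.032),(.372,-.2255,.032),(.515,-.2915,.032)]: print(proj(c,P))
E
```

```text
0.1 [ 0.29167754 -0.58031776  0.22175031] [[0.893, 0.449, -0.001], [0.449, -0.893, 0.001], [-0.0, -0.002, -1.0]]
[[346.4, 0.0, 278.3], [0.0, 346.4, 212.5], [0.0, 0.0, 1.0]] [[0.45, 0.865, 0.221, 0.353], [-0.893, 0.436, 0.109, -0.55], [-0.002, -0.246, 0.969, 0.383], [0.0, 0.0, 0.0, 1.0]]
[  -0.15026843 -120.9637103 ]
[-45.32643658 -69.49350506]
[  80.62264757 -213.41359072]
```

View pics/w1.png

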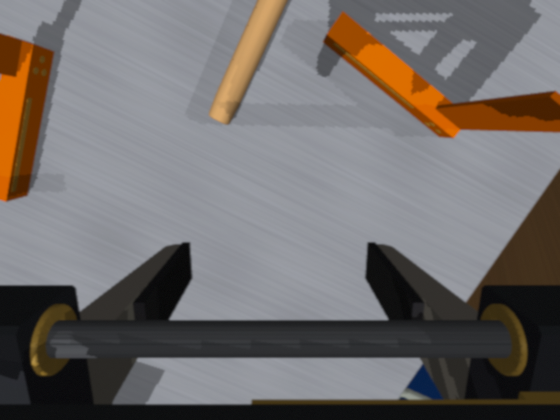

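This wrist view from the start pose shows the two orange squares at (15,120) and (400,75) and the hammer handle at (240,70). The rows were refused for missing keys, so I give all of them.

{"api": "play_rows", "payload": {
  "newtons": 30,
  "plan": [
    {"dx": 0, "dy": 0, "dz": -0.8, "wx": 0, "wy": 0, "wz": 0, "jaw": 1},
    {"dx": 0.97, "dy": -0.85, "dz": -0.8, "wx": 0, "wy": 0, "wz": 0, "jaw": 1},
    {"dx": 0.97, "dy": -0.85, "dz": 0, "wx": 0, "wy": 0, "wz": 0, "jaw": 1},
    {"dx": 0.97, "dy": -0.85, "dz": 0, "wx": 0, "wy": 0, "wz": 0, "jaw": 1},
    {"dx": 0.97, "dy": -0.85, "dz": 0, "wx": 0, "wy": 0, "wz": 0, "jaw": 1},
    {"dx": 0.97, "dy": -0.85, "dz": 0, "wx": 0, "wy": 0, "wz": 0, "jaw": 1},
    {"dx": 0.97, "dy": -0.85, "dz": 0, "wx": 0, "wy": 0, "wz": 0, "jaw": 1},
    {"dx": 0.97, "dy": -0.85, "dz": 0, "wx": 0, "wy": 0, "wz": 0, "jaw": 1},
    {"dx": 0.97, "dy": -0.85, "dz": 0, "wx": 0, "wy": 0, "wz": 0, "jaw": 1},
    {"dx": 0.97, "dy": -0.85, "dz": 0, "wx": 0, "wy": 0, "wz": 0, "jaw": 1},
    {"dx": 0.97, "dy": -0.85, "dz": 0, "wx": 0, "wy": 0, "wz": 0, "jaw": 1},
    {"dx": 0.97, "dy": -0.85, "dz": 0, "wx": 0, "wy": 0, "wz": 0.6, "jaw": 1},
    {"dx": 0, "dy": 0, "dz": 0, "wx": 0, "wy": 0, "wz": 1, "jaw": 1},
    {"dx": 0, "dy": 0, "dz": 0, "wx": 0, "wy": 0, "wz": 1, "jaw": 1},
    {"dx": 0, "dy": 0, "dz": 0, "wx": 0, "wy": 0, "wz": 1, "jaw": 1},
    {"dx": 0, "dy": 0, "dz": 0, "wx": 0, "wy": 0, "wz": 1, "jaw": 1},
    {"dx": 0, "dy": 0, "dz": 0, "wx": 0, "wy": 0, "wz": 1, "jaw": 1},
    {"dx": 0, "dy": 0, "dz": 0, "wx": 0, "wy": 0, "wz": 1, "jaw": 1},
    {"dx": 0, "dy": 0, "dz": 0, "wx": 0, "wy": 0, "wz": 1, "jaw": 1},
    {"dx": 0, "dy": 0, "dz": 0, "wx": 0, "wy": 0, "wz": 1, "jaw": 1}
  ]
}}

```text
time: 1.82
eef_pos: [0.4251, -0.252, 0.2624]
tool_rot: [0.976, -0.218, -0.0, -0.0]
wrist_force: [-0.3, -0.1, -0.3]
gripper_width: 0.998
grasp_force: 0.0
```

```bash
python3 - <<'E'
from rig import arm
from h import *
s=arm.state(); print(s['time'],s['joints'],s['eef_pos'],R.from_quat(s['tool_rot']).as_matrix().round(3).tolist())
c=arm.calibration("wrist"); im=arm.grab_frame("wrist"); 
np.savez("pics/w2",mtx=c['mtx'],extrinsics=c['extrinsics'],pos=s['eef_pos'])
for P in [(.426,-.2505,.032),(.372,-.2255,.032),(.515,-.2915,.032)]: print(proj(c,P))
cv2.imwrite("pics/w2.png",im)
sc=arm.grab_frame("scene"); cv2.imwrite("pics/scene2.png",sc)
u,v=proj(arm.calibration("scene"),s['eef_pos']).astype(int); print(u,v)
sc=cv2.resize(sc[max(0,v-60):v+20,u-30:u+30],None,fx=5.25,fy=5.25,interpolation=cv2.INTER_CUBIC)
o=np.zeros((420,800,3),np.uint8); o[:,:480]=cv2.resize(im,(480,360))[0:1].repeat(420,0)*0; o[:360,:480]=cv2.resize(im,(480,360)); o[:sc.shape[0],480:480+sc.shape[1]]=sc[:420,:320]
cv2.imwrite("pics/v2.png",o)
E
```

```text
1.8167 [ 0.56494225  0.16707222 -0.10891238  1.92543316  0.02085499  1.05062696
 -1.56371703] [ 0.42506517 -0.25200914  0.26238031] [[0.905, -0.426, -0.0], [-0.426, -0.905, 0.0], [-0.0, 0.0, -1.0]]
[275.88791769 186.15703431]
[276.26463197 235.65967458]
[275.03088983  96.13068433]
220 151
```

View pics/v2.png

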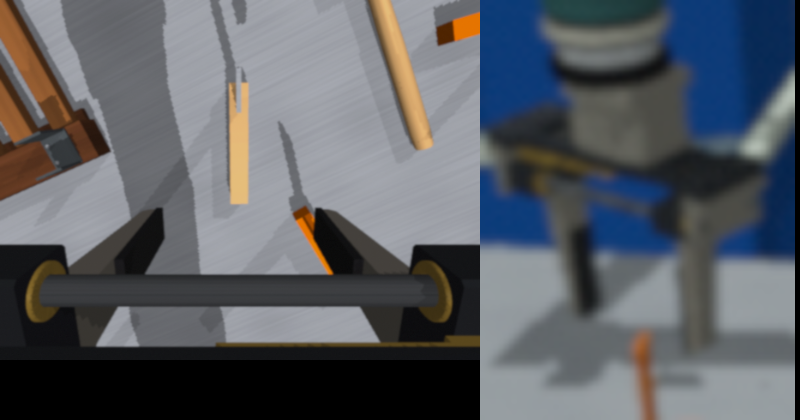

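The wrist view (scaled by 0.857) shows the stock from (238,85) to (239,203) between the fingers, with the blade at its far end (240,70-110). No camera housing shows on the gripper. Next I measure the stock.

```bash
python3 - <<'E'
from rig import arm
from h import *
c=np.load("pics/w2.npz"); im=cv2.imread("pics/w2.png"); hsv=cv2.cvtColor(im,cv2.COLOR_BGR2HSV)
m=np.zeros(im.shape[:2],np.uint8); m[60:260,255:305]=((hsv[...,1]>90)&(hsv[...,0]>8)&(hsv[...,0]<28)&(hsv[...,2]>170))[60:260,255:305]
n,l,st,ce=cv2.connectedComponentsWithStats(m); i=1+np.argmax(st[1:,4]); print(st[i])
ys,xs=np.where(l==i); 
for y in (115,150,200,230): x=xs[ys==y]; print(y,x.min(),x.max(),onz(c,(x.min()-.0,y),.032)[:2].round(4),onz(c,(x.max()+1,y),.032)[:2].round(4))
print(ys.min(),ys.max())
L=[];Rr=[]
for y in range(140,230):
    x=xs[ys==y]; L.append(onz(c,(x.min(),y+.5),.032)[:2]);Rr.append(onz(c,(x.max()+1,y+.5),.032)[:2])
L,Rr=np.array(L),np.array(Rr); mid=(L+Rr)/2; print('width',np.linalg.norm(L-Rr,axis=1).mean())
vx,vy,x0,y0=cv2.fitLine(mid.astype(np.float32),cv2.DIST_L2,0,.01,.01).ravel(); d=np.array([vx,vy])*np.sign(vx); print('ang',np.degrees(np.arctan2(d[1],d[0])))
tail=onz(c,(279,ys.max()+1),.032)[:2]; tip=onz(c,(279,ys.min()),.032)[:2]
p0=np.array([x0,y0]); tl,tp=(tail-p0)@d,(tip-p0)@d; print('len',tp-tl)
o=p0+d*((tl+60e-3)+(tp-.1))/2; print('origin',o, 'from tail',p0+d*(tl+.06)); 
Rm=np.array([[.905,-.426],[-.426,-.905]]); print('tool shift',(Rm.T@(o-c['pos'][:2]))/.025)
# sill end corner (wrist) for hints
E
```

```text
[ 267   97   22  141 2609]
115 268 288 [ 0.5006 -0.2762] [ 0.4909 -0.2969]
150 268 288 [ 0.4667 -0.26  ] [ 0.4567 -0.2812]
200 269 288 [ 0.4147 -0.2364] [ 0.4049 -0.2573]
230 269 288 [ 0.382  -0.2207] [ 0.3719 -0.2421]
97 237
width 0.02369613792354594
ang -24.785383
len 0.15952207592373277
origin [ 0.42223148 -0.25224584] from tail [ 0.42244843 -0.25234602]
tool shift [-0.09854636  0.05685478]
```

{"api": "play_rows", "payload": {
  "newtons": 45,
  "plan": [
    {"dx": -0.1, "dy": 0.06, "dz": 0.9, "wx": 0, "wy": 0, "wz": -0.07, "jaw": 1},
    {"dx": 0, "dy": 0, "dz": 1, "wx": 0, "wy": 0, "wz": 0, "jaw": 1},
    {"dx": 0, "dy": 0, "dz": 1, "wx": 0, "wy": 0, "wz": 0, "jaw": 1},
    {"dx": 0, "dy": 0, "dz": 1, "wx": 0, "wy": 0, "wz": 0, "jaw": 1},
    {"dx": 0, "dy": 0, "dz": 1, "wx": 0, "wy": 0, "wz": 0, "jaw": 1},
    {"dx": 0, "dy": 0, "dz": 1, "wx": 0, "wy": 0, "wz": 0, "jaw": 1},
    {"dx": 0, "dy": 0, "dz": 1, "wx": 0, "wy": 0, "wz": 0, "jaw": 1},
    {"dx": 0, "dy": 0, "dz": 1, "wx": 0, "wy": 0, "wz": 0, "jaw": 1},
    {"dx": 0, "dy": 0, "dz": 1, "wx": 0, "wy": 0, "wz": 0, "jaw": 1},
    {"dx": 0, "dy": 0, "dz": 0.6, "wx": 0, "wy": 0, "wz": 0, "jaw": 1},
    {"dx": 0, "dy": 0, "dz": 0.4, "wx": 0, "wy": 0, "wz": 0, "jaw": 1},
    {"dx": 0, "dy": 0, "dz": 0, "wx": 0, "wy": 0, "wz": 0, "jaw": 1},
    {"dx": 0, "dy": 0, "dz": 0, "wx": 0, "wy": 0, "wz": 0, "jaw": -1},
    {"dx": 0, "dy": 0, "dz": 0, "wx": 0, "wy": 0, "wz": 0, "jaw": -1},
    {"dx": 0, "dy": 0, "dz": 0, "wx": 0, "wy": 0, "wz": 0, "jaw": -1},
    {"dx": 0, "dy": 0, "dz": 0, "wx": 0, "wy": 0, "wz": 0, "jaw": -1},
    {"dx": 0, "dy": 0, "dz": 0, "wx": 0, "wy": 0, "wz": 0, "jaw": -1},
    {"dx": 0, "dy": 0, "dz": 0, "wx": 0, "wy": 0, "wz": 0, "jaw": -1}
  ]
}}

```text
time: 3.42
eef_pos: [0.4227, -0.2527, 0.0156]
tool_rot: [0.977, -0.212, 0.001, 0.0]
wrist_force: [-0.2, 0.2, 0.2]
gripper_width: 0.585
grasp_force: 0.0
```

{"api": "play_rows", "payload": {
  "plan": [
    {"dx": 0, "dy": 0, "dz": 0, "wx": 0, "wy": 0, "wz": 0, "jaw": -1},
    {"dx": 0, "dy": 0, "dz": 0, "wx": 0, "wy": 0, "wz": 0, "jaw": -1},
    {"dx": 0, "dy": 0, "dz": 0, "wx": 0, "wy": 0, "wz": 0, "jaw": -1},
    {"dx": 0, "dy": 0, "dz": 0, "wx": 0, "wy": 0, "wz": 0, "jaw": -1},
    {"dx": 0, "dy": 0, "dz": 0, "wx": 0, "wy": 0, "wz": 0, "jaw": -1},
    {"dx": 0, "dy": 0, "dz": 0, "wx": 0, "wy": 0, "wz": 0, "jaw": -1},
    {"dx": 0, "dy": 0, "dz": 0, "wx": 0, "wy": 0, "wz": 0, "jaw": -1}
  ]
}}

```text
time: 4.0
eef_pos: [0.4224, -0.2524, 0.015]
tool_rot: [0.977, -0.212, -0.0, -0.0]
wrist_force: [0.1, 0.9, 0.4]
gripper_width: 0.255
grasp_force: 45.0
```

{"api": "play_rows", "payload": {
  "plan": [
    {"dx": 0, "dy": 0, "dz": -0.5, "wx": 0, "wy": 0, "wz": 0, "jaw": -1},
    {"dx": 0, "dy": 0, "dz": -1, "wx": 0, "wy": 0, "wz": 0, "jaw": -1},
    {"dx": 0, "dy": 0, "dz": -1, "wx": 0, "wy": 0, "wz": 0, "jaw": -1},
    {"dx": 0, "dy": 0, "dz": -1, "wx": 0, "wy": 0, "wz": 0, "jaw": -1},
    {"dx": 0, "dy": 0, "dz": -1, "wx": 0, "wy": 0, "wz": 0, "jaw": -1},
    {"dx": 0, "dy": 0, "dz": -1, "wx": 0, "wy": 0, "wz": 0, "jaw": -1},
    {"dx": 0, "dy": 0, "dz": -1, "wx": 0, "wy": 0, "wz": 0, "jaw": -1},
    {"dx": 0, "dy": 0, "dz": -1, "wx": 0, "wy": 0, "wz": 0, "jaw": -1},
    {"dx": 0, "dy": 0, "dz": -1, "wx": 0, "wy": 0, "wz": -0.5, "jaw": -1},
    {"dx": 0, "dy": 0, "dz": 0, "wx": 0, "wy": 0, "wz": -0.8, "jaw": -1},
    {"dx": 0, "dy": 0, "dz": 0, "wx": 0, "wy": 0, "wz": -0.8, "jaw": -1},
    {"dx": 0, "dy": 0, "dz": 0, "wx": 0, "wy": 0, "wz": -0.8, "jaw": -1},
    {"dx": 0, "dy": 0, "dz": 0, "wx": 0, "wy": 0, "wz": -0.8, "jaw": -1},
    {"dx": 0, "dy": 0, "dz": 0, "wx": 0, "wy": 0, "wz": -0.8, "jaw": -1},
    {"dx": 0, "dy": 0, "dz": 0, "wx": 0, "wy": 0, "wz": -0.8, "jaw": -1},
    {"dx": 0, "dy": 0, "dz": 0, "wx": 0, "wy": 0, "wz": -0.8, "jaw": -1},
    {"dx": 0, "dy": 0, "dz": 0, "wx": 0, "wy": 0, "wz": -0.8, "jaw": -1},
    {"dx": 0, "dy": 0, "dz": 0, "wx": 0, "wy": 0, "wz": -0.8, "jaw": -1},
    {"dx": 0, "dy": 0, "dz": 0, "wx": 0, "wy": 0, "wz": -0.8, "jaw": -1},
    {"dx": 0, "dy": 0, "dz": 0, "wx": 0, "wy": 0, "wz": -0.8, "jaw": -1}
  ]
}}

```text
time: 5.67
eef_pos: [0.4217, -0.2522, 0.227]
tool_rot: [0.962, 0.272, -0.001, -0.0]
wrist_force: [-0.1, -0.3, -2.5]
gripper_width: 0.256
grasp_force: 45.0
```

{"api": "play_rows", "payload": {
  "plan": [
    {"dx": 0, "dy": 0, "dz": 0, "wx": 0, "wy": 0, "wz": -0.9, "jaw": -1},
    {"dx": 0, "dy": 0, "dz": 0, "wx": 0, "wy": 0, "wz": -0.9, "jaw": -1},
    {"dx": 0, "dy": 0, "dz": 0, "wx": 0, "wy": 0, "wz": -0.9, "jaw": -1},
    {"dx": 0, "dy": 0, "dz": 0, "wx": 0, "wy": 0, "wz": -0.9, "jaw": -1},
    {"dx": 0, "dy": 0, "dz": 0, "wx": 0, "wy": 0, "wz": -0.9, "jaw": -1},
    {"dx": 0, "dy": 0, "dz": 0, "wx": 0, "wy": 0, "wz": -0.9, "jaw": -1},
    {"dx": 0, "dy": 0, "dz": 0, "wx": 0, "wy": 0, "wz": -0.9, "jaw": -1},
    {"dx": 0, "dy": 0, "dz": 0, "wx": 0, "wy": 0, "wz": -0.9, "jaw": -1},
    {"dx": 0, "dy": 0, "dz": 0, "wx": 0, "wy": 0, "wz": -0.9, "jaw": -1},
    {"dx": 0, "dy": 0, "dz": 0, "wx": 0, "wy": 0, "wz": -0.9, "jaw": -1},
    {"dx": 0.5, "dy": 0.4, "dz": 0, "wx": 0, "wy": 0, "wz": 0, "jaw": -1},
    {"dx": 0.9, "dy": 0.5, "dz": 0, "wx": 0, "wy": 0, "wz": 0, "jaw": -1},
    {"dx": 0.9, "dy": 0.5, "dz": 0, "wx": 0, "wy": 0, "wz": 0, "jaw": -1},
    {"dx": 0.9, "dy": 0.5, "dz": 0, "wx": 0, "wy": 0, "wz": 0, "jaw": -1},
    {"dx": 0.9, "dy": 0.5, "dz": 0, "wx": 0, "wy": 0, "wz": 0, "jaw": -1},
    {"dx": 0.9, "dy": 0.5, "dz": 0, "wx": 0, "wy": 0, "wz": 0, "jaw": -1},
    {"dx": 0.9, "dy": 0.5, "dz": 0, "wx": 0, "wy": 0, "wz": 0, "jaw": -1},
    {"dx": 0.9, "dy": 0.5, "dz": 0, "wx": 0, "wy": 0, "wz": 0, "jaw": -1},
    {"dx": 0.9, "dy": 0.5, "dz": 0, "wx": 0, "wy": 0, "wz": 0, "jaw": -1},
    {"dx": 0, "dy": 0, "dz": 0, "wx": 0, "wy": 0, "wz": 0, "jaw": -1}
  ]
}}

```text
time: 7.33
eef_pos: [0.5495, -0.0639, 0.2273]
tool_rot: [0.733, 0.68, 0.001, -0.001]
wrist_force: [1.6, 0.9, -1.4]
gripper_width: 0.26
grasp_force: 45.0
```

```bash
python3 - <<'E'
from rig import arm
from h import *
s=arm.state(); M=R.from_quat(s['tool_rot']).as_matrix(); print(s['time'],s['joints'],s['eef_pos'],M.round(3).tolist(),s['gripper_width'],s['grasp_force'])
c=arm.calibration("wrist"); im=arm.grab_frame("wrist"); 
np.savez("pics/w3",mtx=c['mtx'],extrinsics=c['extrinsics'],pos=s['eef_pos'])
cv2.imwrite("pics/w3.png",im)
E
```

```text
7.3333 [ 0.43316481  0.34525724 -0.4622681   1.81427558  0.17405871  1.02163309
 -0.17180016] [ 0.54953667 -0.06394984  0.22729509] [[0.075, 0.997, 0.001], [0.997, -0.075, 0.003], [0.003, 0.001, -1.0]] 0.25957133699225976 44.99453902244568
```

View pics/w3.png

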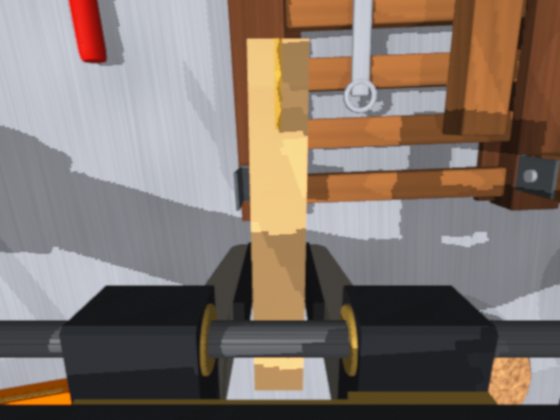

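The wrist view shows the stock held straight (250-305 px wide strip), with the sill's near edge at x≈235 beneath it, mostly hidden. I shift aside for a clear view.

{"api": "play_rows", "payload": {
  "plan": [
    {"dx": 0.9, "dy": -0.8, "dz": 0, "wx": 0, "wy": 0, "wz": 0, "jaw": -1},
    {"dx": 0.9, "dy": -0.8, "dz": 0, "wx": 0, "wy": 0, "wz": 0, "jaw": -1},
    {"dx": 0.9, "dy": -0.8, "dz": 0, "wx": 0, "wy": 0, "wz": 0, "jaw": -1},
    {"dx": 0.9, "dy": -0.8, "dz": 0, "wx": 0, "wy": 0, "wz": 0, "jaw": -1},
    {"dx": 0.9, "dy": -0.8, "dz": 0, "wx": 0, "wy": 0, "wz": 0, "jaw": -1},
    {"dx": 0, "dy": 0, "dz": 0, "wx": 0, "wy": 0, "wz": 0, "jaw": -1},
    {"dx": 0, "dy": 0, "dz": 0, "wx": 0, "wy": 0, "wz": 0, "jaw": -1}
  ]
}}

```text
time: 7.97
eef_pos: [0.4562, 0.0507, 0.2275]
tool_rot: [0.735, 0.678, -0.001, 0.0]
wrist_force: [1.2, -1.4, -2.0]
gripper_width: 0.259
grasp_force: 45.0
```

```bash
python3 - <<'E'
from rig import arm
from h import *
s=arm.state(); M=R.from_quat(s['tool_rot']).as_matrix(); print(s['time'],s['eef_pos'],M.round(4).tolist())
c=arm.calibration("wrist"); im=arm.grab_frame("wrist"); 
np.savez("pics/w4",mtx=c['mtx'],extrinsics=c['extrinsics'],pos=s['eef_pos'])
cv2.imwrite("pics/w4.png",im)
E
```

```text
7.9667 [0.45622819 0.05065657 0.22754888] [[0.08, 0.9968, -0.0002], [0.9968, -0.08, -0.0014], [-0.0014, -0.0001, -1.0]]
```

View pics/w4.png

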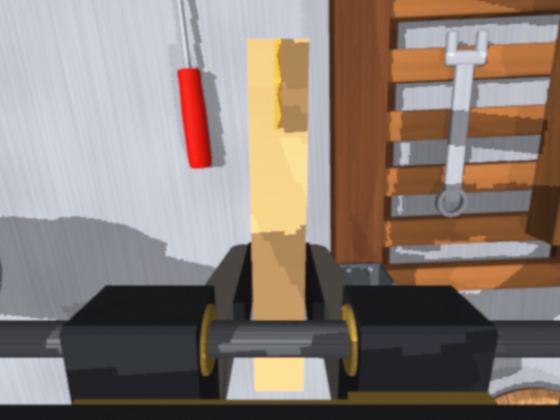

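The view shows the sill between columns 332 and 388, rows 0-260, with the screwdriver left and spanner right. The post is out of view ahead. I fit the edges and move on along +y to see the post foot.

{"api": "play_rows", "payload": {
  "plan": [
    {"dx": 0.9, "dy": -0.1, "dz": -0.5, "wx": 0, "wy": 0, "wz": 0, "jaw": -1},
    {"dx": 0.9, "dy": -0.1, "dz": -0.5, "wx": 0, "wy": 0, "wz": 0, "jaw": -1},
    {"dx": 0.9, "dy": -0.1, "dz": -0.5, "wx": 0, "wy": 0, "wz": 0, "jaw": -1},
    {"dx": 0.7, "dy": 0, "dz": -0.5, "wx": 0, "wy": 0, "wz": 0, "jaw": -1},
    {"dx": 0, "dy": 0, "dz": 0, "wx": 0, "wy": 0, "wz": 0, "jaw": -1},
    {"dx": 0, "dy": 0, "dz": 0, "wx": 0, "wy": 0, "wz": 0, "jaw": -1}
  ]
}}

```text
time: 8.52
eef_pos: [0.4577, 0.1352, 0.2777]
tool_rot: [0.736, 0.677, 0.0, 0.0]
wrist_force: [0.2, -0.1, -2.5]
gripper_width: 0.256
grasp_force: 45.0
```

```bash
python3 - <<'E'
from rig import arm
from h import *
c=np.load("pics/w4.npz"); im=cv2.imread("pics/w4.png"); hsv=cv2.cvtColor(im,cv2.COLOR_BGR2HSV)
for y in (50,120,200): print(y,hsv[y,326:344,2].tolist(),hsv[y,380:394,2].tolist(),hsv[y,380:394,1].tolist())
s=arm.state(); M=R.from_quat(s['tool_rot']).as_matrix(); print(s['time'],s['eef_pos'],M.round(4).tolist())
c=arm.calibration("wrist"); im=arm.grab_frame("wrist"); 
np.savez("pics/w5",mtx=c['mtx'],extrinsics=c['extrinsics'],pos=s['eef_pos'])
cv2.imwrite("pics/w5.png",im)
sc=arm.grab_frame("scene"); cv2.imwrite("pics/scene5.png",sc)
o=np.zeros((420,800,3),np.uint8); o[:360,:480]=cv2.resize(im,(480,360)); o[:,480:]=cv2.resize(sc[150:255,320:400],(320,420),interpolation=cv2.INTER_CUBIC)
cv2.imwrite("pics/v5.png",o)
E
```

```text
50 [198, 190, 159, 110, 78, 71, 71, 76, 93, 112, 119, 122, 122, 120, 116, 112, 113, 116] [138, 140, 139, 138, 135, 134, 133, 131, 124, 116, 115, 123, 140, 161] [161, 160, 161, 161, 161, 160, 159, 162, 162, 165, 169, 166, 168, 168]
120 [197, 192, 169, 129, 90, 72, 70, 74, 87, 105, 116, 122, 125, 125, 124, 124, 125, 126] [132, 130, 126, 125, 126, 128, 127, 129, 132, 135, 144, 165, 190, 200] [158, 159, 162, 161, 162, 161, 163, 166, 166, 168, 168, 168, 169, 170]
200 [194, 195, 188, 161, 117, 83, 73, 74, 85, 103, 118, 123, 125, 128, 130, 131, 129, 128] [135, 132, 127, 114, 92, 78, 72, 72, 72, 72, 76, 88, 105, 120] [161, 162, 161, 161, 158, 157, 159, 156, 159, 156, 107, 38, 7, 13]
8.5167 [0.45772459 0.13519418 0.27770241] [[0.0826, 0.9966, 0.0007], [0.9966, -0.0826, -0.0003], [-0.0002, 0.0007, -1.0]]
```

View pics/v5.png

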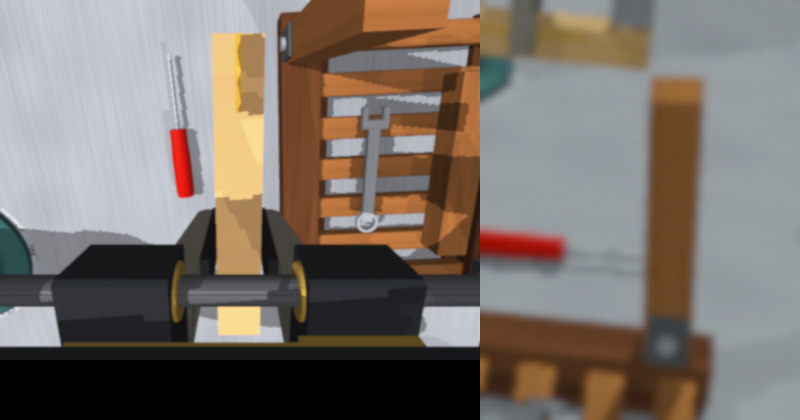

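The wrist view (×0.857) shows the post leaning over the sill, with bolt head at (284,43) and shoe at rows 22-60. In the scene crop the far-side bolt is at about (366,236) and the post leans left slightly. Now compute the corner.

```bash
python3 - <<'E'
from rig import arm
from h import *
def edge(f,rows,c0,c1,thr):
    c=np.load(f+".npz"); g=cv2.cvtColor(cv2.imread(f+".png"),cv2.COLOR_BGR2HSV)[...,2].astype(float); P=[]
    for y in rows:
        r=g[y,c0:c1]; k=np.argmin(r); j=k+np.argmax(r[k:]>thr); x=c0+j-1+(thr-r[j-1])/(r[j]-r[j-1]); P.append(onz(c,(x+.5,y+.5),.04)[:2])
    P=np.array(P); vx,vy,x0,y0=cv2.fitLine(P.astype(np.float32),cv2.DIST_HUBER,0,.001,.01).ravel()
    s=np.sign(vy); d=np.array([vx,vy])*s; n=np.array([d[1],-d[0]]); res=(P-[x0,y0])@n
    print(f,'ang',np.degrees(np.arctan2(d[1],d[0])),'p0',x0,y0,'res',res.std(),'centre x at y=.1,.25',[x0+d[0]/d[1]*(Y-y0)+.025/d[1] for Y in(.1,.25)])
edge("pics/w4",range(10,235,5),326,345,97); 
g=cv2.cvtColor(cv2.imread("pics/w5.png"),cv2.COLOR_BGR2HSV)[...,2]
for y in (90,150,220): print(g[y,320:345].tolist())
edge("pics/w5",range(90,235,5),322,342,97)
t=arm.calibration("top");s=arm.calibration("scene");w=np.load("pics/w5.npz")
print('top -y end',onz(t,(294.5,203),.04), '+y end hidden')
print('bolt scene',onz(s,(366.2,236.2),.062),'bolt wrist',onz(w,(331,50),.062))
# zoom picture
a=cv2.imread("pics/w5.png")[0:90,310:410]; b=cv2.imread("pics/top0.png")[165:215,155:225]; e=cv2.imread("pics/scene5.png")[160:260,345:395]
o=np.zeros((600,800,3),np.uint8); o[:360,:400]=cv2.resize(a,(400,360),interpolation=cv2.INTER_CUBIC); o[:300,410:410+390]=cv2.resize(b,(390,300))[:, :390]; 
o[310:590,410:700]=cv2.resize(cv2.imread("pics/scene5.png")[220:255,345:381],(290,280),interpolation=cv2.INTER_CUBIC)
cv2.imwrite("pics/z5.png",o)
E
```

```text
pics/w4 ang 87.985214 p0 0.5164313 0.1150435 res 0.00011551900449281702 centre x at y=.1,.25 [np.float32(0.5409175), np.float32(0.5461944)]
[191, 189, 180, 154, 113, 80, 71, 75, 93, 111, 119, 117, 115, 114, 114, 115, 114, 114, 113, 113, 112, 111, 109, 110, 113]
[191, 192, 191, 184, 155, 107, 73, 70, 79, 97, 111, 116, 117, 114, 110, 109, 112, 115, 117, 115, 115, 114, 115, 115, 115]
[188, 189, 190, 190, 183, 155, 107, 74, 71, 84, 102, 113, 118, 120, 120, 121, 122, 122, 122, 120, 118, 115, 114, 115, 117]
pics/w5 ang 88.13065 p0 0.51844794 0.16008718 res 9.497465578813606e-05 centre x at y=.1,.25 [np.float32(0.54150015), np.float32(0.54639584)]
top -y end [ 0.52929124 -0.091028    0.04      ] +y end hidden
bolt scene [0.57661694 0.26947966 0.062     ] bolt wrist [0.52165996 0.27109076 0.062     ]
```

View pics/z5.png

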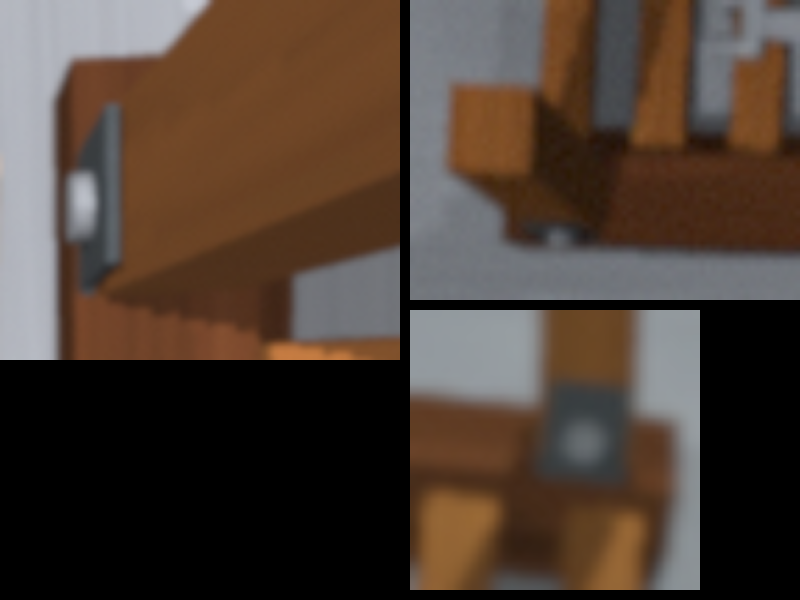

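The zoom shows the near-side bolt at wrist (330.7,51) and the scene bolt at (366.7,236.5). Both give a bolt y of about 0.271, which matches the sill's -y end at -0.091 + 0.36. So the corner is at about (0.546, 0.2505), and the sill heading is 88.05°.

{"api": "play_rows", "payload": {
  "plan": [
    {"dx": 0, "dy": 0, "dz": 0, "wx": 0, "wy": 0, "wz": -0.47, "jaw": -1},
    {"dx": -0.3, "dy": 0.68, "dz": 0, "wx": 0, "wy": 0, "wz": 0, "jaw": -1},
    {"dx": -0.3, "dy": 0.68, "dz": 0, "wx": 0, "wy": 0, "wz": 0, "jaw": -1},
    {"dx": -0.3, "dy": 0.68, "dz": 0, "wx": 0, "wy": 0, "wz": 0, "jaw": -1},
    {"dx": -0.3, "dy": 0.68, "dz": 0, "wx": 0, "wy": 0, "wz": 0, "jaw": -1},
    {"dx": -0.3, "dy": 0.68, "dz": 0.5, "wx": 0, "wy": 0, "wz": 0, "jaw": -1},
    {"dx": 0, "dy": 0, "dz": 1, "wx": 0, "wy": 0, "wz": 0, "jaw": -1},
    {"dx": 0, "dy": 0, "dz": 1, "wx": 0, "wy": 0, "wz": 0, "jaw": -1},
    {"dx": 0, "dy": 0, "dz": 1, "wx": 0, "wy": 0, "wz": 0, "jaw": -1},
    {"dx": 0, "dy": 0, "dz": 1, "wx": 0, "wy": 0, "wz": 0, "jaw": -1},
    {"dx": 0, "dy": 0, "dz": 1, "wx": 0, "wy": 0, "wz": 0, "jaw": -1},
    {"dx": 0, "dy": 0, "dz": 1, "wx": 0, "wy": 0, "wz": 0, "jaw": -1},
    {"dx": 0, "dy": 0, "dz": 1, "wx": 0, "wy": 0, "wz": 0, "jaw": -1},
    {"dx": 0, "dy": 0, "dz": 0.8, "wx": 0, "wy": 0, "wz": 0, "jaw": -1},
    {"dx": 0, "dy": 0, "dz": 0.2, "wx": 0, "wy": 0, "wz": 0, "jaw": -1},
    {"dx": 0, "dy": 0, "dz": 0, "wx": 0, "wy": 0, "wz": 0, "jaw": -1},
    {"dx": 0, "dy": 0, "dz": 0, "wx": 0, "wy": 0, "wz": 0, "jaw": -1},
    {"dx": 0, "dy": 0, "dz": 0, "wx": 0, "wy": 0, "wz": 0, "jaw": -1}
  ]
}}

```text
time: 10.12
eef_pos: [0.5415, 0.0955, 0.0662]
tool_rot: [0.719, 0.695, 0.001, 0.001]
wrist_force: [0.4, 0.3, -2.1]
gripper_width: 0.255
grasp_force: 45.0
```

```bash
python3 - <<'E'
from rig import arm
from h import *
s=arm.state(); M=R.from_quat(s['tool_rot']).as_matrix(); print(s['time'],s['eef_pos'],M.round(4).tolist(),s['wrist_force'],s['torque'],s['grasp_force'],np.degrees(np.arctan2(M[1,0],M[0,0])))
d=np.array([np.cos(np.radians(88.05)),np.sin(np.radians(88.05))]);n=np.array([d[1],-d[0]]); v=s['eef_pos'][:2]-[.5464,.2505]; print('along',v@d,'lateral',v@n)
sc=arm.grab_frame("scene"); cv2.imwrite("pics/scene6.png",sc)
cv2.imwrite("pics/z6.png",cv2.resize(sc[140:260,260:400],(700,600),interpolation=cv2.INTER_CUBIC))
E
```

```text
10.1167 [0.5415165  0.09552351 0.06620721] [[0.0335, 0.9994, 0.002], [0.9994, -0.0335, 0.0002], [0.0002, 0.002, -1.0]] [ 0.44624989  0.30942123 -2.0585564 ] [-0.14228953 -0.10508639  0.00735588] 44.99363601207733 88.08256628570243
along -0.15505291771232824 lateral 0.0003927644223845935
```

View pics/z6.png

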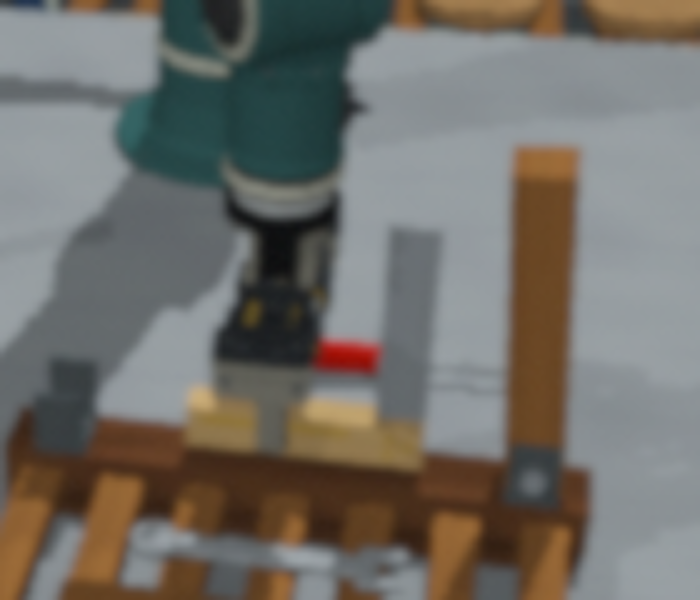

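The scene shows the square above the sill, aligned, with the blade clear of the post. I lower it onto the sill.

{"api": "play_rows", "payload": {
  "plan": [
    {"dx": 0, "dy": 0, "dz": 0.2, "wx": 0, "wy": 0, "wz": 0, "jaw": -1},
    {"dx": 0, "dy": 0, "dz": 0.15, "wx": 0, "wy": 0, "wz": 0, "jaw": -1},
    {"dx": 0, "dy": 0, "dz": 0.1, "wx": 0, "wy": 0, "wz": 0, "jaw": -1},
    {"dx": 0, "dy": 0, "dz": 0, "wx": 0, "wy": 0, "wz": 0, "jaw": -1},
    {"dx": 0, "dy": 0, "dz": 0, "wx": 0, "wy": 0, "wz": 0, "jaw": -1}
  ]
}}

```text
time: 10.58
eef_pos: [0.5408, 0.0956, 0.055]
tool_rot: [0.719, 0.695, -0.0, 0.001]
wrist_force: [-3.6, -1.1, 9.2]
gripper_width: 0.253
grasp_force: 45.0
```

{"api": "play_rows", "payload": {
  "plan": [
    {"dx": 0.15, "dy": 0, "dz": 0, "wx": 0, "wy": 0, "wz": 0, "jaw": -1},
    {"dx": 0.15, "dy": 0, "dz": 0, "wx": 0, "wy": 0, "wz": 0, "jaw": -1},
    {"dx": 0.15, "dy": 0, "dz": 0, "wx": 0, "wy": 0, "wz": 0, "jaw": -1},
    {"dx": 0.15, "dy": 0, "dz": 0, "wx": 0, "wy": 0, "wz": 0, "jaw": -1},
    {"dx": 0.15, "dy": 0, "dz": 0, "wx": 0, "wy": 0, "wz": 0, "jaw": -1},
    {"dx": 0.15, "dy": 0, "dz": 0, "wx": 0, "wy": 0, "wz": 0, "jaw": -1},
    {"dx": 0.15, "dy": 0, "dz": 0, "wx": 0, "wy": 0, "wz": 0, "jaw": -1},
    {"dx": 0.15, "dy": 0, "dz": 0, "wx": 0, "wy": 0, "wz": 0, "jaw": -1},
    {"dx": 0.15, "dy": 0, "dz": 0, "wx": 0, "wy": 0, "wz": 0, "jaw": -1},
    {"dx": 0.15, "dy": 0, "dz": 0, "wx": 0, "wy": 0, "wz": 0, "jaw": -1},
    {"dx": 0.15, "dy": 0, "dz": 0, "wx": 0, "wy": 0, "wz": 0, "jaw": -1},
    {"dx": 0.15, "dy": 0, "dz": 0, "wx": 0, "wy": 0, "wz": 0, "jaw": -1},
    {"dx": 0.1, "dy": 0, "dz": 0, "wx": 0, "wy": 0, "wz": 0, "jaw": -1},
    {"dx": 0.1, "dy": 0, "dz": 0, "wx": 0, "wy": 0, "wz": 0, "jaw": -1},
    {"dx": 0, "dy": 0, "dz": 0, "wx": 0, "wy": 0, "wz": 0, "jaw": -1}
  ]
}}

```text
time: 11.83
eef_pos: [0.5436, 0.1445, 0.0551]
tool_rot: [0.719, 0.695, 0.0, 0.002]
wrist_force: [-0.4, -4.2, 7.4]
gripper_width: 0.259
grasp_force: 45.0
```

```bash
python3 - <<'E'
from rig import arm
from h import *
s=arm.state(); M=R.from_quat(s['tool_rot']).as_matrix(); print(s['time'],s['eef_pos'],M.round(4).tolist(),s['wrist_force'],s['torque'],s['grasp_force'])
d=np.array([np.cos(np.radians(88.05)),np.sin(np.radians(88.05))]);n=np.array([d[1],-d[0]]); v=s['eef_pos'][:2]-[.5464,.2505]; print('along',v@d,'lateral',v@n)
E
```

```text
11.8333 [0.54362709 0.14448647 0.0550786 ] [[0.0337, 0.9994, 0.0025], [0.9994, -0.0337, -0.002], [-0.0019, 0.0025, -1.0]] [-0.4444713  -4.16610553  7.36320537] [-0.84465075  0.02298814 -0.00686414] 44.99686896800995
along -0.10604649213186423 lateral 0.0008360572782496265
```

{"api": "play_rows", "payload": {
  "plan": [
    {"dx": 0.06, "dy": 0, "dz": 0, "wx": 0, "wy": 0, "wz": 0, "jaw": -1},
    {"dx": 0.06, "dy": 0, "dz": 0, "wx": 0, "wy": 0, "wz": 0, "jaw": -1},
    {"dx": 0.06, "dy": 0, "dz": 0.03, "wx": 0, "wy": 0, "wz": 0, "jaw": -1},
    {"dx": 0, "dy": 0, "dz": 0, "wx": 0, "wy": 0, "wz": 0, "jaw": -1}
  ]
}}

```text
time: 12.17
eef_pos: [0.5438, 0.1469, 0.055]
tool_rot: [0.719, 0.695, -0.001, 0.002]
wrist_force: [-2.7, -8.4, 15.2]
gripper_width: 0.256
grasp_force: 45.0
```

{"api": "play_rows", "payload": {
  "plan": [
    {"dx": 0.06, "dy": 0, "dz": 0, "wx": 0, "wy": 0, "wz": 0, "jaw": -1},
    {"dx": 0, "dy": 0, "dz": 0, "wx": 0, "wy": 0, "wz": 0, "jaw": -1}
  ]
}}

```text
time: 12.33
eef_pos: [0.5441, 0.1486, 0.0551]
tool_rot: [0.719, 0.695, -0.001, 0.003]
wrist_force: [-0.9, -7.8, 14.5]
gripper_width: 0.26
grasp_force: 45.0
```

{"api": "play_rows", "payload": {
  "plan": [
    {"dx": 0.06, "dy": 0, "dz": 0, "wx": 0, "wy": 0, "wz": 0, "jaw": -1},
    {"dx": 0.06, "dy": 0, "dz": 0, "wx": 0, "wy": 0, "wz": 0, "jaw": -1},
    {"dx": 0, "dy": 0, "dz": 0, "wx": 0, "wy": 0, "wz": 0, "jaw": -1}
  ]
}}

```text
time: 12.58
eef_pos: [0.5442, 0.1487, 0.055]
tool_rot: [0.72, 0.694, -0.003, 0.004]
wrist_force: [-3.8, -14.8, 17.1]
gripper_width: 0.257
grasp_force: 45.0
```

{"api": "play_rows", "payload": {
  "plan": [
    {"dx": 0.06, "dy": 0, "dz": 0, "wx": 0, "wy": 0, "wz": 0, "jaw": -1},
    {"dx": 0, "dy": 0, "dz": 0, "wx": 0, "wy": 0, "wz": 0, "jaw": -1}
  ]
}}

```text
time: 12.75
eef_pos: [0.5441, 0.1489, 0.055]
tool_rot: [0.72, 0.694, -0.003, 0.004]
wrist_force: [-2.7, -17.2, 20.0]
gripper_width: 0.257
grasp_force: 45.0
```

{"api": "play_rows", "payload": {
  "plan": [
    {"dx": 0.08, "dy": 0, "dz": 0.03, "wx": 0, "wy": 0, "wz": 0, "jaw": -1},
    {"dx": 0.08, "dy": 0, "dz": 0, "wx": 0, "wy": 0, "wz": 0, "jaw": -1},
    {"dx": 0, "dy": 0, "dz": 0, "wx": 0, "wy": 0, "wz": 0, "jaw": -1},
    {"dx": 0, "dy": 0, "dz": 0, "wx": 0, "wy": 0, "wz": 0, "jaw": -1}
  ]
}}

```text
time: 13.08
eef_pos: [0.5442, 0.1492, 0.0548]
tool_rot: [0.721, 0.693, -0.006, 0.006]
wrist_force: [-5.4, -26.0, 29.0]
gripper_width: 0.257
grasp_force: 45.0
```

```bash
python3 - <<'E'
from rig import arm
from h import *
s=arm.state(); M=R.from_quat(s['tool_rot']).as_matrix(); print(s['time'],s['eef_pos'],M.round(4).tolist(),s['wrist_force'],s['torque'],s['grasp_force'])
d=np.array([np.cos(np.radians(88.05)),np.sin(np.radians(88.05))]);n=np.array([d[1],-d[0]]); v=s['eef_pos'][:2]-[.5464,.2505]; print('along',v@d,'lateral',v@n)
c=arm.calibration("scene")
for z in (.062,.285): print(proj(c,(.5464-.0,.2705,z)))
P=np.array([.5464,.2505]); 
for z in(.088,.22,.27): print('face far edge',z,proj(c,np.r_[P+.02*n,z]), 'far face +y',proj(c,np.r_[P+.02*n+.04*d,z]))
sc=arm.grab_frame("scene"); cv2.imwrite("pics/scene7.png",sc)
cv2.imwrite("pics/z7.png",cv2.resize(sc[150:260,300:400],(545,600),interpolation=cv2.INTER_CUBIC))
E
```

```text
13.0833 [0.54417894 0.14918506 0.05481815] [[0.0384, 0.9993, -0.0007], [0.9991, -0.0384, -0.0162], [-0.0162, -0.0001, -0.9999]] [ -5.36737108 -25.96716823  28.97474289] [-5.34130912  1.26031307  0.2967467 ] 45.033515095710754
along -0.1013318466315231 lateral 0.0012277007333402802
[366.41225217 230.66176435]
[374.31510306 171.65911779]
face far edge 0.088 [360.86700605 227.44891084] far face +y [373.40924137 228.775326  ]
face far edge 0.22 [365.10244986 193.01660308] far face +y [378.465657   194.21569417]
face far edge 0.27 [366.84954186 178.8135084 ] far face +y [380.55246642 179.95275169]
```

View pics/z7.png

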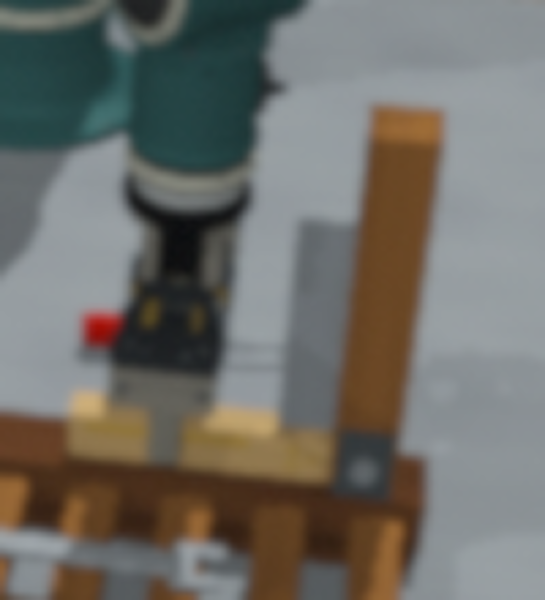

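The scene shows the stock flat on the sill, the blade along the post face (360,220 to 340,430 in the crop) and the post upright. The tool has flexed by 0.9° under the push, so I bring it back to vertical.

{"api": "play_rows", "payload": {
  "plan": [
    {"dx": 0, "dy": 0, "dz": 0, "wx": 0, "wy": 0.08, "wz": 0, "jaw": -1},
    {"dx": 0, "dy": 0, "dz": 0, "wx": 0, "wy": 0.07, "wz": -0.04, "jaw": -1},
    {"dx": 0, "dy": 0, "dz": 0, "wx": 0, "wy": 0, "wz": 0, "jaw": -1},
    {"dx": 0, "dy": 0, "dz": 0, "wx": 0, "wy": 0, "wz": 0, "jaw": -1},
    {"dx": 0, "dy": 0, "dz": 0, "wx": 0, "wy": 0, "wz": 0, "jaw": -1},
    {"dx": 0, "dy": 0, "dz": 0, "wx": 0, "wy": 0, "wz": 0, "jaw": -1}
  ]
}}

```text
time: 13.63
eef_pos: [0.5442, 0.1495, 0.0548]
tool_rot: [0.719, 0.695, -0.0, 0.0]
wrist_force: [-6.0, -23.1, 29.1]
gripper_width: 0.257
grasp_force: 45.0
```

```bash
python3 - <<'E'
from rig import arm
from h import *
s=arm.state(); M=R.from_quat(s['tool_rot']).as_matrix(); print(s['time'],s['eef_pos'],M.round(4).tolist(),s['wrist_force'],s['torque'],s['grasp_force'])
c=arm.calibration("scene"); im=arm.grab_frame("scene"); cv2.imwrite("pics/scene8.png",im)
d=np.array([np.cos(np.radians(88.05)),np.sin(np.radians(88.05))]);n=np.array([d[1],-d[0]]);P=np.array([.5464,.2505])
hsv=cv2.cvtColor(im,cv2.COLOR_BGR2HSV); m=hsv[...,1]>100
# post slope: wood extent per row on far (+x) face vs upright prediction
def face(y): # predicted +y far edge at row
    zs=np.linspace(.09,.28,300); q=np.array([[proj(c,np.r_[P+.02*n+k*d,z]) for z in zs] for k in(0,.04)])
    return [np.interp(-y,-q[i][::1,1],q[i][:,0]) for i in(0,1)]
for y in (185,195,205,215,222):
    x=np.where(m[y,355:395])[0]+355; a,b=face(y); print(y,x.min(),x.max(),'pred',round(a,1),round(b,1),'mid diff',round((x.min()+x.max()+1)/2-.5-(a+b)/2,2))
E
```

```text
13.6333 [0.54418875 0.14945253 0.05479487] [[0.0343, 0.9994, -0.0001], [0.9994, -0.0343, -0.0001], [-0.0001, -0.0, -1.0]] [ -6.03357931 -23.05223165  29.08869241] [-5.6833674   1.27249572  0.08118105] 45.01163899898529
185 367 378 pred 366.1 379.8 mid diff -0.45
195 366 377 pred 364.9 378.4 mid diff -0.1
205 365 375 pred 363.6 376.9 mid diff -0.26
215 364 374 pred 362.4 375.4 mid diff 0.09
222 363 373 pred 361.5 374.4 mid diff 0.03
```

{"api": "play_rows", "payload": {
  "newtons": 60,
  "plan": [
    {"dx": 0, "dy": 0, "dz": 0, "wx": 0, "wy": 0, "wz": 0, "jaw": -1},
    {"dx": 0, "dy": 0, "dz": 0, "wx": 0, "wy": 0, "wz": 0, "jaw": -1},
    {"dx": 0.07, "dy": 0, "dz": 0, "wx": 0, "wy": 0.03, "wz": 0, "jaw": -1},
    {"dx": 0.07, "dy": 0, "dz": 0, "wx": 0, "wy": 0.03, "wz": 0, "jaw": -1},
    {"dx": 0, "dy": 0, "dz": 0, "wx": 0, "wy": 0, "wz": 0, "jaw": -1},
    {"dx": 0, "dy": 0, "dz": 0, "wx": 0, "wy": 0, "wz": 0, "jaw": -1},
    {"dx": 0, "dy": 0, "dz": 0, "wx": 0, "wy": 0, "wz": 0, "jaw": -1},
    {"dx": 0, "dy": 0, "dz": 0, "wx": 0, "wy": 0, "wz": 0, "jaw": -1}
  ]
}}

```text
time: 14.35
eef_pos: [0.5442, 0.1495, 0.0548]
tool_rot: [0.72, 0.694, -0.0, -0.001]
wrist_force: [-6.8, -29.1, 32.2]
gripper_width: 0.256
grasp_force: 60.0
```

```bash
python3 - <<'E'
from rig import arm
from h import *
s=arm.state(); M=R.from_quat(s['tool_rot']).as_matrix(); print(s['time'],s['eef_pos'],M.round(4).tolist(),s['wrist_force'],s['grasp_force'])
im=arm.grab_frame("scene"); cv2.imwrite("pics/z9.png",cv2.resize(im[150:255,310:400],(685,800))[:600])
E
```

```text
14.35 [0.5441843  0.14952419 0.05475391] [[0.0357, 0.9994, -0.0013], [0.9994, -0.0357, 0.0012], [0.0012, -0.0013, -1.0]] [ -6.80453741 -29.07889859  32.17347661] 60.025423765182495
```

View pics/z9.png

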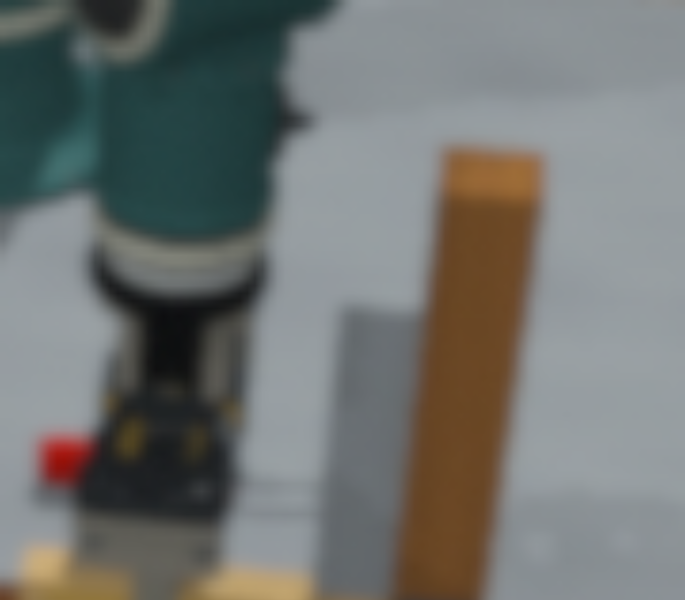

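The blade lies flat along the post, from (425,310) to (395,590) with no gap, and the pressing forces hold steady at 29 N against the post and 32 N down. I hand the job in.

```bash
python3 -c "
from rig import arm
print(arm.finish_job())"
```

```text
the job is handed in; nothing more can be done
None
```

I handed the job in at 14.4 s: the square is still gripped, stock on the sill and blade against the post with no visible gap, pressing about 29 N along the sill (part of that is friction on the sill) and 32 N down; the post looks upright to within about 1° on camera, and the judge's result was not shown.

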